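Key on the clicking press

ROBOT

A 7-joint arm with a two-finger parallel gripper is mounted at the origin on the work surface. World frame = base frame: x ahead of the robot, y to its left, z up, the work surface at z = 0. Lengths are in mm, angles in rad, forces in N, time in s.
With the tool pointing down it reaches from about 400 to 900 mm from the base axis. Payload 5.5 kg.
Tool frame: the origin (TCP) lies between the finger pads; the fingertips stand 14 mm ahead of it and the grasp point (between the pads) lies 5 mm behind it; z points along the fingers, y is the direction in which the jaws open and shut (so a half turn about z gives the same grasp; the last joint's range is limited). The gripper opens to 92 mm and grips with 3 to 60 N. Pads are 19 mm wide; open, the fingers measure 130 mm over their backs; the gripper's body (75 mm by 190 mm) begins 47 mm behind the grasp point.
Start: joints at [1.533, 0.501, -0.427, 1.55, 0.221, 1.138, -0.21], TCP at [192.618, -620.804, 240.729] pointing down, gripper open.
Joint ranges: [-2.88, 2.88], [-0.31, 2.03], [-1.54, 1.56], [0.2, 2.42], [-1.41, 4.55], [0.19, 2.02], [-2.57, 2.57]. Speed limits (rad/s): [2.57, 2.57, 3.14, 3.14, 3.14, 3.14, 3.14].

INTERFACE

Orientations are given as a rotation vector (axis times angle).
In Python, from station import * gives the robot as it stands. The module is installed in compiled form; this text tells all that it offers.
- The arm moves only by the shell command python3 -m jog 'ROWS' [FORCE]. ROWS is JSON, a list of rows, each an object of numbers: "tx", "ty", "tz": the shift along the tool's x, y, z in m; "twist": the turn about the tool's z in rad; "claw": the opening, from -1 (shut) to 1 (fully open). A call has 1 to 8 rows; each row shifts and turns the pose as measured when the row begins, along the tool's axes as they then stand; what a row does not reach is not made up. A row lasts 1/12 s, in which the tool goes at most 41.7 mm and 7.16 degrees, less where a joint would pass 70% of its speed; a pose out of reach is approached as far as the arm can. A call with a gripper value outside its range is refused whole. The fingers move at their own pace and stop on an object; FORCE is the grip in N (left out, the last holds). Time passes only in rows, so rows that do not move let the fingers close. It gives the time, the measured TCP pose, the force and the opening at its end, in the units of the state.
- state(): the state, without advancing time (a new reading comes with each control period).
- grab_frame(name): name is "side" or "top" or "wrist"; returns a dict with "color" (400x640x3 uint8, blue, green, red), "vfov" (degrees; the focal length in pixels is half the picture's height over the tangent of half this angle, whatever the lens; pixels are square), "cx", "cy" (the principal point, pixels), "pose" (4x4, takes a point from camera to world coordinates); the wrist camera has in their place "tool_from_camera" (4x4, takes a point from camera to tool coordinates, whose origin is the TCP and whose axes are the flange's). Camera axes: x right, y down, z forward; pixel columns grow to the right and rows downward; lengths in mm; the calibration is good to about 2 mm. The wrist camera is an equidistant fisheye: a pixel r from the principal point sees the ray r / f radians off the axis. A picture is of the moment at which its call begins: read the wrist's pose just before it. There is no depth.
- hand_in(): hands the job in, once; it reports no verdict.
The state is a dict: "clock": time; "qpos": joint angles; "dq": joint speeds; "joint_efforts": joint torques, N m; "tool_pos": TCP position; "ee_rot": TCP orientation; "force": force on the tool from outside, world axes, zero at the start; "wrist_torque": the same for the moment, N m; "grip_width": finger opening in mm.
Only numpy, scipy, OpenCV 4.12 (cv2) and the standard library are available. Lean on these libraries where they do the work, as an engineer would, in place of code of your own. Each camera call takes 0.05 s, during which the arm holds its last target. There are 200 camera calls.

TASK

Switch on the clicking press: take the key with the plain rectangular grip out of the wooden key rest, push it fully down into the slot of the key switch on top of the grey control box, then turn it clockwise (seen from above) as far as it goes. Leave the key standing in the switch and let go.

Things in the scene. Friction and masses are not known exactly. Their poses are not given: they have to be found in the camera images.
- key_grip (a point): Centre of the right key's grip: a black rectangular paddle 34 mm wide (x), 12 thick (y), 36 tall (z, up), with a small eyelet. About 60 g, upright at the start, blade down in the rest; lift it out 30 mm or more. Under the grip a neck 14 x 8 mm, 6 long, then a steel blade 14 wide (x), 6 thick (y), the same either way round; its end is 58 mm below this point. Hold it across the thickness.
- key_rest: Light wooden block fixed to the bench, 190 (x) x 56 (y) x 40 mm high, origin under its centre. Three pockets 28 mm deep, at x = -60, 0 and 60 mm, hold three upright keys, broad sides along x: the right one is in any of them. The bystanders have a ball grip 30 mm across and a slim barrel grip 16 mm across, no taller than the right one.
- slot_mouth (a point): Centre of the key slot in the top face of the key switch: a steel insert 52 mm across, 72 mm above the bench, on a grey box 130 x 200 x 60 mm. z up, x along the slot; turns with the insert. Mouth 26 x 19 mm, narrowing over 10 mm to 16.5 x 8, floor 30 mm down: key fully in, its grip centre is 28 mm above this point. Buttons up to 26 mm tall stand 80 mm or more away.
- key_switch (a joint): Turn of the switch in rad, growing clockwise seen from above: 0 off, 1.05 (60 degrees) the stop, fully on. Starts within 0.12 of off. Light friction (0.05 N m); stays where it is left. The key has about 8 degrees of play in the slot before the insert follows, so turn the hand some 12 degrees further than the stop.
Mind the look-alikes: they are no part of the job. Leave any green or pink look-alike of the part that bears key_grip alone.

How it is judged:
By the outcome, as a careful person would: the job done as asked, in the order asked, and still so for the second after the job is handed in, with the robot touching nothing.
It also fails if it takes over 45 s, if anything falls off the work surface, if the arm or the gripper's body presses on something with over 40 N, if the wrist force passes 120 N, or if a joint passes its speed limit or range.

## Working session

There is one attempt and no reset: what is moved stays moved. The work goes in short steps, Python scripts to look and compute and a shell command to move; the robot and the scene stay as the last step left them, time stands still between calls to the robot, and variables do not carry over. Pictures are saved under pics/ and viewed, about 8 in all and at most 12, crops included, and the job is handed in when it is done.

```bash
mkdir -p pics; cat > h.py <<'E'
from station import *
import numpy as np, cv2
from scipy.spatial.transform import Rotation as R
def ray(f,u,v,s=None):
    fl=200/np.tan(np.radians(f["vfov"])/2)
    d=np.array([u-f["cx"],v-f["cy"]],float)
    if "pose" in f:
        T=f["pose"]; c=np.array([*d/fl,1])
    else:
        r=np.hypot(*d); a=r/fl; c=np.array([*(d/max(r,1e-9)*np.sin(a)),np.cos(a)])
        W=np.eye(4); W[:3,:3]=R.from_rotvec(s["ee_rot"]).as_matrix(); W[:3,3]=s["tool_pos"]
        T=W@f["tool_from_camera"]
    return T[:3,3],T[:3,:3]@c
def onz(f,u,v,z,s=None):
    o,d=ray(f,u,v,s); return o+d*(z-o[2])/d[2]
E
python3 - <<'E'
from h import *
s=state(); print(s)
for n in("top","side","wrist"):
    f=grab_frame(n); cv2.imwrite(f"pics/{n}0.png",f["color"]); print(n,{k:(np.round(v,3).tolist()) for k,v in f.items() if k!="color"})
a=[cv2.imread(f"pics/{n}0.png") for n in("top","side")]
E
```

```text
{'clock': 0.0, 'qpos': array([ 1.53323244,  0.50187108, -0.42678237,  1.55146062,  0.22078219,
        1.13831765, -0.21028229]), 'dq': array([-0.00150675, -0.00102434,  0.00177784,  0.00037625,  0.00017403,
       -0.00124692,  0.00206378]), 'joint_efforts': array([ 1.00963865e-03, -5.66597342e+01, -5.81580296e+00, -2.79114962e+01,
       -6.87246211e-02,  3.08945321e-02,  2.80855638e-04]), 'tool_pos': array([ 192.31437515, -620.17506801,  239.65857384]), 'ee_rot': array([-3.10415397e+00, -4.70454158e-01,  3.48216671e-04]), 'force': array([0.13174393, 0.2271885 , 0.23448291]), 'wrist_torque': array([-0.02545305,  0.00511988, -0.0457221 ]), 'grip_width': 92.20979209442743}
top {'vfov': 56.182, 'cx': 320.667, 'cy': 201.821, 'pose': [[0.01, -0.992, 0.123, 453.482], [-0.999, -0.006, 0.036, -28.765], [-0.035, -0.124, -0.992, 800.378], [0.0, 0.0, 0.0, 1.0]]}
side {'vfov': 45.104, 'cx': 322.149, 'cy': 200.889, 'pose': [[-0.718, -0.418, 0.557, 38.088], [-0.696, 0.415, -0.586, 547.239], [0.014, -0.808, -0.589, 638.651], [0.0, 0.0, 0.0, 1.0]]}
wrist {'vfov': 65.706, 'cx': 318.342, 'cy': 196.822, 'tool_from_camera': [[0.001, -0.964, -0.264, 70.386], [1.0, 0.001, 0.001, 0.703], [-0.001, -0.264, 0.964, -143.532], [0.0, 0.0, 0.0, 1.0]]}
```

View pics/top0.png

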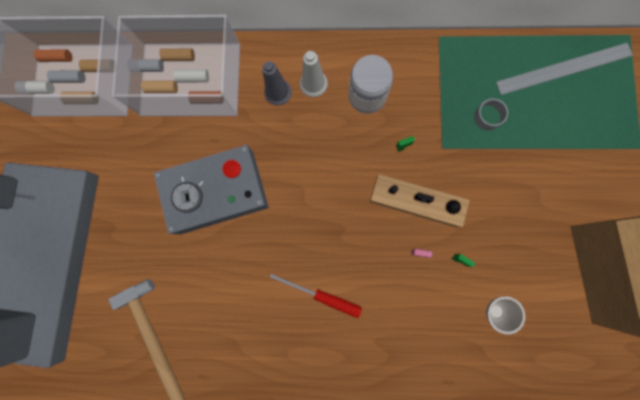

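View pics/side0.png

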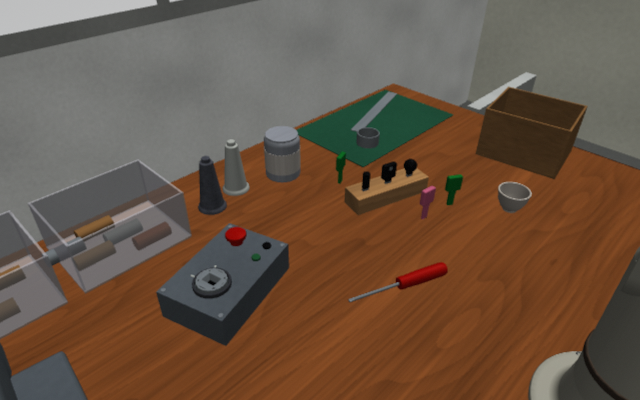

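The top view shows the box, with its slot insert near (186,197). The rest is near (420,200), and the rectangular-grip key is in its middle pocket at about (424,198). I'll zoom in on both.

```bash
python3 - <<'E'
from h import *
t=cv2.imread("pics/top0.png"); s=cv2.imread("pics/side0.png")
z=lambda i,x,y,w,h,W,H: cv2.resize(i[y:y+h,x:x+w],(W,H),interpolation=cv2.INTER_CUBIC)
a=np.vstack([np.hstack([z(t,150,170,66,50,396,300),z(t,370,170,66+0,50,396,300)]),np.hstack([z(s,178,255,66,50,396,300),z(s,350,150,66,50,396,300)])])
cv2.imwrite("pics/crop1.png",a)
f=grab_frame("top")
hsv=cv2.cvtColor(t,cv2.COLOR_BGR2HSV)
# rest: light wood
roi=np.zeros(t.shape[:2],np.uint8); roi[165:235,360:480]=1
print(hsv[205,400],hsv[235,400],hsv[185,380])
m=((hsv[...,2]>150)&(roi>0)).astype(np.uint8)
c=max(cv2.findContours(m,0,2)[0],key=cv2.contourArea); r=cv2.minAreaRect(c); b=cv2.boxPoints(r)
print(r,[onz(f,*p,40).round(1).tolist() for p in b])
m=((hsv[...,2]<60)&(roi>0)).astype(np.uint8)
for c in cv2.findContours(m,0,2)[0]:
    if cv2.contourArea(c)>10: r=cv2.minAreaRect(c);print("dark",r,onz(f,*r[0],85).round(1))
print("insert",onz(f,186,197,72).round(1))
E
```

```text
[ 16 107 172] [ 14 157 133] [ 16 110 156]
((420.6951904296875, 199.47357177734375), (95.43999481201172, 27.559999465942383), 16.260204315185547) [[553.8, -103.6, 40.0], [608.8, -119.7, 40.0], [554.5, -303.3, 40.0], [500.9, -286.0, 40.0]]
dark ((452.5, 206.5), (11.0, 13.0), 90.0) [ 535.1 -253.1   85. ]
dark ((423.4412536621094, 197.73532104492188), (17.220029830932617, 6.5484619140625), 14.03624439239502) [ 551.6 -198.8   85. ]
dark ((393.0000915527344, 189.5000457763672), (4.949747085571289, 7.77817440032959), 45.0) [ 567.2 -141.3   85. ]
insert [552.2 266.   72. ]
```

View pics/crop1.png

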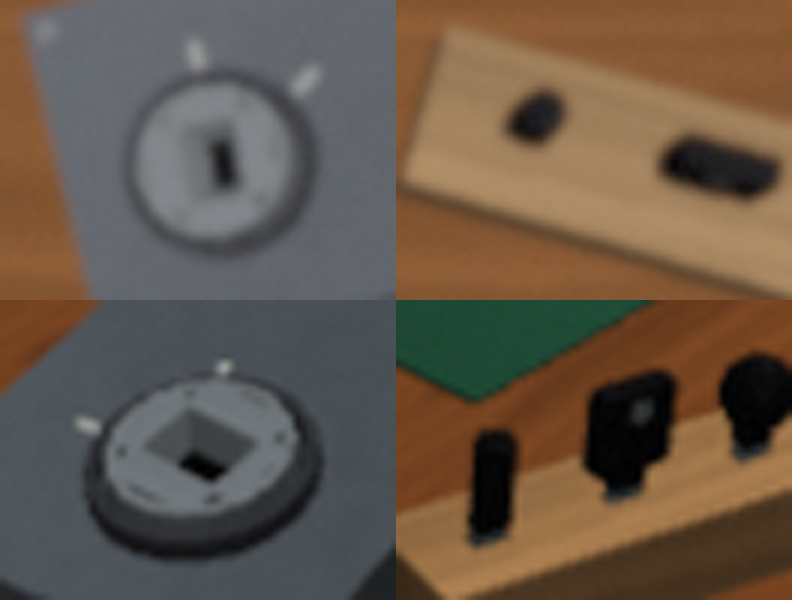

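The target is the middle key, at about (554,-203), with the rest's x axis at 73.7° mod 180. I'll move above it.

```bash
python3 -m jog '[{"tx":0.03,"ty":-0.019},{"tx":0.035,"ty":-0.022},{"tx":0.035,"ty":-0.022},{"tx":0.035,"ty":-0.022},{"tx":0.035,"ty":-0.022},{"tx":0.035,"ty":-0.022},{"tx":0.035,"ty":-0.022},{"tx":0.035,"ty":-0.022}]'
python3 -c "
from h import *
s=state();print(s['qpos'].round(2),s['tool_pos'].round(1),R.from_rotvec(s['ee_rot']).as_matrix().round(3).tolist())"
```

```text
[ 1.53  0.5  -0.43  1.55  0.22  1.14 -0.21] [ 192.4 -620.4  240.1] [[0.955, 0.296, -0.0], [0.296, -0.955, 0.001], [0.0, -0.001, -1.0]]invalid input at $[0]: expected keys tx, ty, tz, twist, claw
```

```bash
python3 -m jog '[{"tx":0.03,"ty":-0.019,"tz":0,"twist":0,"claw":1},{"tx":0.035,"ty":-0.022,"tz":0,"twist":0,"claw":1},{"tx":0.035,"ty":-0.022,"tz":0,"twist":0,"claw":1},{"tx":0.035,"ty":-0.022,"tz":0,"twist":0,"claw":1},{"tx":0.035,"ty":-0.022,"tz":0,"twist":0,"claw":1},{"tx":0.035,"ty":-0.022,"tz":0,"twist":0,"claw":1},{"tx":0.035,"ty":-0.022,"tz":0,"twist":0,"claw":1},{"tx":0.035,"ty":-0.022,"tz":0,"twist":0,"claw":1}]'
cat >> h.py <<'E'
def rep(x=None,y=None,yaw=None):
    s=state(); M=R.from_rotvec(s['ee_rot']).as_matrix(); a=np.degrees(np.arctan2(M[1,1],M[0,1]))
    print('t',round(s['clock'],2),'q',s['qpos'].round(2),'p',s['tool_pos'].round(1),'tooly',a.round(1),'tilt',M[:2,2].round(3),'F',s['force'].round(1),'g',round(s['grip_width'],1))
    if x is not None: print('tx,ty mm',(M.T@np.array([x-s['tool_pos'][0],y-s['tool_pos'][1],0]))[:2].round(1))
    if yaw is not None: print('twist rad',np.radians((a-yaw+180)%360-180).round(3))
    return s
E
python3 -c "
from h import *
rep(554,-203,-16.3)"
```

```text
clock: 0.87
tool_pos: [398.2, -379.2, 236.0]
ee_rot: [3.111, 0.432, -0.011]
force: [0.1, -1.0, 0.5]
grip_width: 92.0
t 0.87 q [ 1.15  0.34 -0.55  1.8   0.21  1.05 -0.77] p [ 398.2 -379.2  236. ] tooly -74.2 tilt [-0.007 -0.002] F [ 0.1 -1.   0.5] g 92.0
tx,ty mm [ 197.9 -127.1]
twist rad -1.01
```

```bash
python3 -m jog '[{"tx":0.033,"ty":-0.021,"tz":0,"twist":0,"claw":1},{"tx":0.033,"ty":-0.021,"tz":0,"twist":0,"claw":1},{"tx":0.033,"ty":-0.021,"tz":0,"twist":0,"claw":1},{"tx":0.033,"ty":-0.021,"tz":0,"twist":0,"claw":1},{"tx":0.033,"ty":-0.021,"tz":0,"twist":0,"claw":1},{"tx":0.033,"ty":-0.021,"tz":0,"twist":0,"claw":1},{"tx":0,"ty":0,"tz":0,"twist":-0.12,"claw":1},{"tx":0,"ty":0,"tz":0,"twist":-0.12,"claw":1}]' >/dev/null
python3 -m jog '[{"tx":0,"ty":0,"tz":0,"twist":-0.12,"claw":1},{"tx":0,"ty":0,"tz":0,"twist":-0.12,"claw":1},{"tx":0,"ty":0,"tz":0,"twist":-0.12,"claw":1},{"tx":0,"ty":0,"tz":0,"twist":-0.12,"claw":1},{"tx":0,"ty":0,"tz":0,"twist":-0.12,"claw":1},{"tx":0,"ty":0,"tz":0,"twist":-0.12,"claw":1},{"tx":0,"ty":0,"tz":0,"twist":-0.05,"claw":1},{"tx":0,"ty":0,"tz":0,"twist":0,"claw":1}]' >/dev/null
python3 - <<'E'
from h import *
s=rep(554,-203,-16.3)
f=grab_frame("wrist"); cv2.imwrite("pics/w1.png",f["color"])
W=np.eye(4); W[:3,:3]=R.from_rotvec(s["ee_rot"]).as_matrix(); W[:3,3]=s["tool_pos"]
T=np.linalg.inv(W@f["tool_from_camera"]); fl=200/np.tan(np.radians(f["vfov"])/2)
for P in ([554,-203,88],[554,-203,40]):
    c=(T@[*P,1])[:3]; r=np.hypot(*c[:2]); a=np.arctan2(r,c[2]); print(P,f["cx"]+c[0]/r*a*fl,f["cy"]+c[1]/r*a*fl)
E
```

```text
t 2.2 q [ 0.88  0.51 -0.84  1.69  0.41  1.13 -0.31] p [ 567.6 -174.7  234.1] tooly -13.6 tilt [-0.004  0.005] F [0.1 0.1 0.2] g 91.8
tx,ty mm [-30.7  -6.6]
twist rad 0.048
[554, -203, 88] 312.2353031784201 217.98551799525416
[554, -203, 40] 313.26060640534433 204.2300602599236
```

View pics/w1.png

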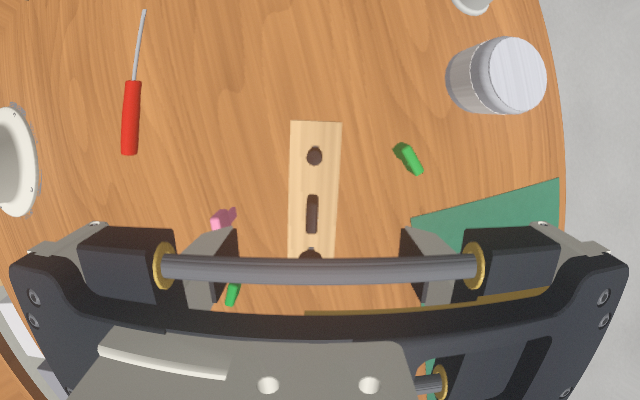

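The wrist view shows the key's grip at about (312,214), against a predicted (312,218). I'll measure it properly.

```bash
python3 - <<'E'
from h import *
s=state(); f=grab_frame("wrist"); t=f["color"]
m=np.zeros(t.shape[:2],np.uint8); m[185:240,295:330]=(t[185:240,295:330].max(2)<115)
c=max(cv2.findContours(m,0,2)[0],key=cv2.contourArea); r=cv2.minAreaRect(c); print(r)
b=cv2.boxPoints(r); P=[onz(f,*p,88,s).round(1) for p in b]; print(P,np.mean(P,0))
# rest edges
g=cv2.cvtColor(t,cv2.COLOR_BGR2HSV); m=np.zeros(t.shape[:2],np.uint8); m[125:240,270:360]=(t[125:240,270:360,0]>125)
L=[];Rr=[]
for v in range(130,225,5):
    x=np.where(m[v]>0)[0]
    if len(x): L.append(onz(f,x[0],v,40,s));Rr.append(onz(f,x[-1],v,40,s))
for E in(L,Rr):
    E=np.array(E); k=np.polyfit(E[:,1],E[:,0],1); print('edge',k, 'yaw',np.degrees(np.arctan2(1,k[0])),E[0],E[-1])
E
```

```text
((311.5, 213.5), (10.424933433532715, 37.35601043701172), 2.4895527362823486)
[array([ 543.7, -215.9,   88. ]), array([ 554.8, -178.7,   88. ]), array([ 564.5, -181.5,   88. ]), array([ 553.7, -218.8,   88. ])] [ 554.175 -198.725   88.   ]
edge [2.92983850e-01 5.83481226e+02] yaw 73.67026767505361 [ 549.39142688 -115.53924941   40.        ] [ 520.76370793 -214.70021571   40.        ]
edge [2.90296408e-01 6.40195763e+02] yaw 73.81217678806902 [ 603.21386413 -128.68935281   40.        ] [ 574.85030736 -227.6806753    40.        ]
```

```bash
python3 -m jog '[{"tx":-0.029,"ty":-0.007,"tz":0,"twist":0.048,"claw":0.2},{"tx":0,"ty":0,"tz":0.03,"twist":0,"claw":0.2},{"tx":0,"ty":0,"tz":0.03,"twist":0,"claw":0.2},{"tx":0,"ty":0,"tz":0.02,"twist":0,"claw":0.2},{"tx":0,"ty":0,"tz":0,"twist":0,"claw":0.2}]' 30 >/dev/null
python3 -c "
from h import *
rep(554,-201,-16.3)"
```

```text
t 2.72 q [ 0.88  0.58 -0.77  1.77  0.48  0.98 -0.38] p [ 555.5 -203.6  154.1] tooly -17.4 tilt [0.002 0.001] F [-0.3  0.6 -0.8] g 63.0
tx,ty mm [ 2.  -2.2]
twist rad -0.019
```

```bash
python3 -m jog '[{"tx":0.002,"ty":-0.002,"tz":0.03,"twist":-0.019,"claw":0.2},{"tx":0,"ty":0,"tz":0.03,"twist":0,"claw":0.2},{"tx":0,"ty":0,"tz":0.015,"twist":0,"claw":0.2},{"tx":0,"ty":0,"tz":0,"twist":0,"claw":0.2}]' 30 >/dev/null
python3 -c "
from h import *
rep(554,-201,-16.3)"
```

```text
t 3.05 q [ 0.83  0.68 -0.71  1.81  0.57  0.86 -0.44] p [ 556.9 -202.1   80.2] tooly -16.6 tilt [ 0.006 -0.002] F [-0.1  0.5  0.5] g 55.2
tx,ty mm [ 0.3 -3.2]
twist rad -0.005
```

```bash
python3 -m jog '[{"tx":0,"ty":-0.003,"tz":0.014,"twist":-0.005,"claw":0.2},{"tx":0,"ty":0,"tz":0,"twist":0,"claw":0.2}]' 30 >/dev/null
python3 -c "
from h import *
rep(554,-201,-16.3)"
python3 -m jog '[{"tx":0,"ty":0,"tz":0,"twist":0,"claw":-0.5},{"tx":0,"ty":0,"tz":0,"twist":0,"claw":-1},{"tx":0,"ty":0,"tz":0,"twist":0,"claw":-1},{"tx":0,"ty":0,"tz":0,"twist":0,"claw":-1},{"tx":0,"ty":0,"tz":0,"twist":0,"claw":-1},{"tx":0,"ty":0,"tz":0,"twist":0,"claw":-1}]' 30 >/dev/null
python3 -c "
from h import *
rep(554,-201,-16.3)"
```

```text
t 3.22 q [ 0.82  0.69 -0.7   1.82  0.58  0.84 -0.45] p [ 555.4 -201.3   67.8] tooly -16.4 tilt [ 0.007 -0.003] F [-0.3 -0.8 -0.7] g 55.4
tx,ty mm [-0.1 -1.4]
twist rad -0.001
t 3.72 q [ 0.82  0.68 -0.7   1.82  0.58  0.84 -0.45] p [ 560.6 -202.5   76. ] tooly -16.5 tilt [ 0.016 -0.007] F [-5.4  2.3 -1.7] g 19.5
tx,ty mm [-0.5 -6.7]
twist rad -0.003
```

```bash
python3 - <<'E'
from h import *
rep(554,-201,-16.3)
a=grab_frame("side")["color"]; w=grab_frame("wrist")["color"]
a=cv2.resize(a[110:260,300:500],(800,600)[:2],interpolation=cv2.INTER_CUBIC)
cv2.imwrite("pics/g1.png",np.hstack([a[:, 100:700][:400],w[:400,120:320]])[:, :800])
rep()
E
python3 -m jog '[{"tx":0,"ty":0,"tz":0,"twist":0,"claw":-1},{"tx":0,"ty":0,"tz":0,"twist":0,"claw":-1}]' 30; python3 -c "
from h import *
rep(554,-201,-16.3)"
```

```text
t 3.72 q [ 0.82  0.68 -0.7   1.82  0.58  0.84 -0.45] p [ 560.6 -202.5   76. ] tooly -16.5 tilt [ 0.016 -0.007] F [-5.4  2.3 -1.7] g 19.5
tx,ty mm [-0.5 -6.7]
twist rad -0.003
t 3.82 q [ 0.82  0.68 -0.7   1.82  0.58  0.85 -0.45] p [ 557.5 -201.5   75.3] tooly -16.5 tilt [ 0.009 -0.006] F [-9.9  3.1 14.2] g 13.2
clock: 3.98
tool_pos: [554.1, -200.3, 75.2]
ee_rot: [2.512, 1.878, -0.001]
force: [-0.2, -1.3, 0.3]
grip_width: 11.7
t 3.98 q [ 0.82  0.68 -0.7   1.82  0.58  0.85 -0.45] p [ 554.1 -200.3   75.2] tooly -16.4 tilt [ 0.003 -0.005] F [-0.2 -1.3  0.3] g 11.7
tx,ty mm [-0.7  0.1]
twist rad -0.003
```

View pics/g1.png

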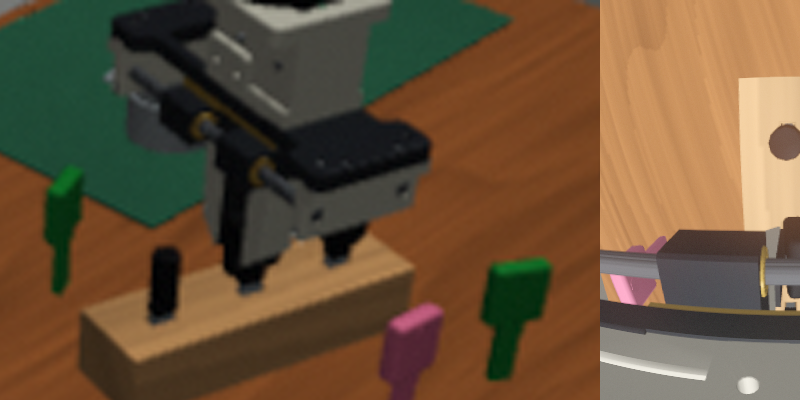

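Gripped, at 11.7 mm width. I'll lift it straight up.

```bash
python3 -m jog '[{"tx":0,"ty":0,"tz":-0.008,"twist":0,"claw":-1},{"tx":0,"ty":0,"tz":-0.015,"twist":0,"claw":-1},{"tx":0,"ty":0,"tz":-0.02,"twist":0,"claw":-1},{"tx":0,"ty":0,"tz":-0.025,"twist":0,"claw":-1},{"tx":0,"ty":0,"tz":-0.025,"twist":0,"claw":-1},{"tx":0,"ty":0,"tz":-0.025,"twist":0,"claw":-1},{"tx":0,"ty":0,"tz":-0.02,"twist":0,"claw":-1},{"tx":0,"ty":0,"tz":0,"twist":0,"claw":-1}]' 45 >/dev/null;python3 - <<'E'
from h import *
rep(554,-201,-16.3)
f=grab_frame("side"); cv2.imwrite("pics/s2.png",f["color"]); f=grab_frame("top"); t=f["color"]; cv2.imwrite("pics/t2.png",t)
# box outline & slot from top
hsv=cv2.cvtColor(t,cv2.COLOR_BGR2HSV); roi=np.zeros(t.shape[:2],np.uint8); roi[140:240,148:275]=1
m=((hsv[...,1]<90)&(roi>0)).astype(np.uint8); c=max(cv2.findContours(m,0,2)[0],key=cv2.contourArea); c=cv2.approxPolyDP(c,4,True)
print([ (p[0].tolist(),onz(f,*p[0],60)[:2].round(0).tolist()) for p in c])
E
python3 - <<'E'
import cv2
s=cv2.imread("pics/s2.png"); cv2.imwrite("pics/s2c.png",cv2.resize(s[60:240,300:500],(666,600),interpolation=cv2.INTER_CUBIC))
E
```

```text
t 4.65 q [ 0.92  0.5  -0.83  1.72  0.41  1.1  -0.32] p [ 556.9 -199.3  227. ] tooly -16.3 tilt [ 0.011 -0.005] F [1.1 0.5 0.3] g 11.7
tx,ty mm [-2.4 -2.3]
twist rad -0.001
[([247, 145], [662.0, 150.0]), ([154, 172], [605.0, 340.0]), ([169, 233], [481.0, 301.0]), ([267, 207], [535.0, 106.0])]
```

View pics/s2c.png

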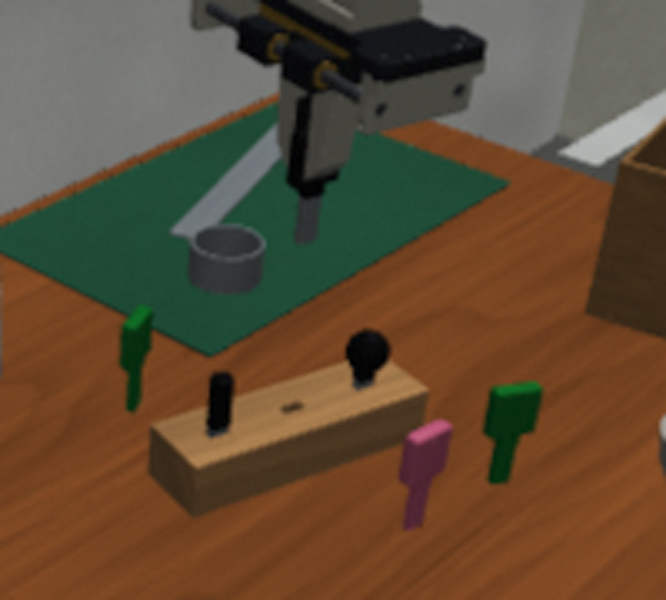

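The key hangs upright in the gripper with the blade free, and the rest's middle pocket is empty. I'll carry it to a spot beside the slot where the wrist camera can see it.

```bash
python3 -m jog '[{"tx":0.02,"ty":-0.003,"tz":0,"twist":0,"claw":-1},{"tx":0.036,"ty":-0.006,"tz":0,"twist":0,"claw":-1},{"tx":0.038,"ty":-0.007,"tz":0,"twist":0,"claw":-1},{"tx":0.038,"ty":-0.007,"tz":0,"twist":0,"claw":-1},{"tx":0.038,"ty":-0.007,"tz":0,"twist":0,"claw":-1},{"tx":0.038,"ty":-0.007,"tz":0,"twist":0,"claw":-1},{"tx":0.038,"ty":-0.007,"tz":0,"twist":0,"claw":-1},{"tx":0.038,"ty":-0.007,"tz":0,"twist":0,"claw":-1}]'  >/dev/null; python3 -m jog '[{"tx":0.038,"ty":-0.007,"tz":0,"twist":0,"claw":-1},{"tx":0.038,"ty":-0.007,"tz":0,"twist":0,"claw":-1},{"tx":0.038,"ty":-0.007,"tz":0,"twist":0,"claw":-1},{"tx":0.034,"ty":-0.006,"tz":0,"twist":0,"claw":-1},{"tx":0.02,"ty":-0.003,"tz":0,"twist":-0.06,"claw":-1},{"tx":0,"ty":0,"tz":0,"twist":-0.12,"claw":-1},{"tx":0,"ty":0,"tz":0,"twist":-0.12,"claw":-1},{"tx":0,"ty":0,"tz":0,"twist":-0.12,"claw":-1}]' >/dev/null;python3 - <<'E'
from h import *
rep(610,283,106)
E
```

```text
t 6.08 q [ 0.13  0.71 -0.91  1.54  0.57  1.21 -0.75] p [595.8 270.8 198.3] tooly 7.5 tilt [-0.028 -0.008] F [-0.6  0.1 -0.4] g 11.8
tx,ty mm [10.2 15.7]
twist rad -1.719
```

```bash
python3 -m jog '[{"tx":0.006,"ty":0.01,"tz":-0.02,"twist":-0.12,"claw":-1},{"tx":0,"ty":0,"tz":-0.01,"twist":-0.12,"claw":-1},{"tx":0,"ty":0,"tz":0,"twist":-0.12,"claw":-1},{"tx":0,"ty":0,"tz":0,"twist":-0.12,"claw":-1},{"tx":0,"ty":0,"tz":0,"twist":-0.12,"claw":-1},{"tx":0,"ty":0,"tz":0,"twist":-0.12,"claw":-1},{"tx":0,"ty":0,"tz":0,"twist":-0.12,"claw":-1},{"tx":0,"ty":0,"tz":0,"twist":-0.12,"claw":-1}]'  >/dev/null; python3 -m jog '[{"tx":0,"ty":0,"tz":0,"twist":-0.12,"claw":-1},{"tx":0,"ty":0,"tz":0,"twist":-0.12,"claw":-1},{"tx":0,"ty":0,"tz":0,"twist":-0.12,"claw":-1},{"tx":0,"ty":0,"tz":0,"twist":-0.12,"claw":-1},{"tx":0,"ty":0,"tz":0,"twist":-0.12,"claw":-1},{"tx":0,"ty":0,"tz":0,"twist":-0.06,"claw":-1},{"tx":0,"ty":0,"tz":0,"twist":0,"claw":-1}]' >/dev/null;python3 - <<'E'
from h import *
rep(610,283,106)
f=grab_frame("wrist"); cv2.imwrite("pics/w3.png",f["color"])
rep()
E
```

```text
t 7.33 q [ 0.25  0.9  -1.24  1.49  0.82  1.41  0.78] p [594.8 273.2 204.4] tooly 104.4 tilt [-0.062 -0.023] F [ 0.3 -0.6 -1.4] g 11.8
tx,ty mm [-17.1   5.7]
twist rad -0.027
t 7.38 q [ 0.25  0.9  -1.24  1.49  0.82  1.41  0.78] p [594.7 273.  204.1] tooly 104.2 tilt [-0.063 -0.023] F [-0.  -0.6  0.3] g 12.0
```

View pics/w3.png

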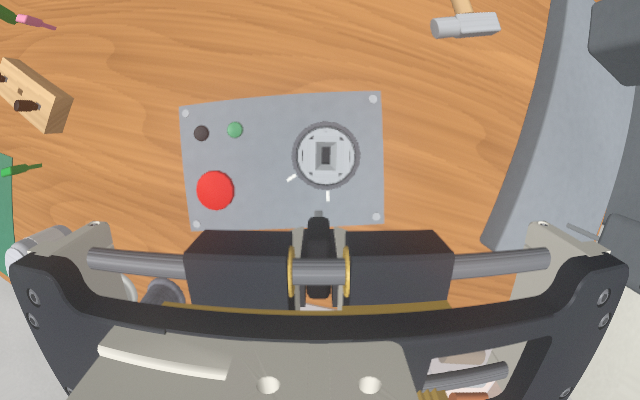

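The wrist view shows the slot at about (326,155), the marks at (328,196) and (292,178), and the key in the jaws. The tool has picked up some tilt, so I'll check whether it drifts while holding still.

```bash
python3 -m jog '[{"tx":0,"ty":0,"tz":0,"twist":0,"claw":-1},{"tx":0,"ty":0,"tz":0,"twist":0,"claw":-1},{"tx":0,"ty":0,"tz":0,"twist":0,"claw":-1},{"tx":0,"ty":0,"tz":0,"twist":0,"claw":-1}]'  >/dev/null; python3 -c "
from h import *
s=rep();print(s['dq'].round(3))"; python3 -m jog '[{"tx":0.015,"ty":0,"tz":-0.02,"twist":0,"claw":-1},{"tx":0.015,"ty":0,"tz":0,"twist":0,"claw":-1},{"tx":0,"ty":0,"tz":0,"twist":0,"claw":-1}]' >/dev/null;  python3 -c "
from h import *
s=rep()"
python3 -m jog '[{"tx":0,"ty":0,"tz":0,"twist":0.12,"claw":-1},{"tx":0,"ty":0,"tz":0,"twist":0.12,"claw":-1},{"tx":0,"ty":0,"tz":0,"twist":0,"claw":-1}]' >/dev/null;  python3 -c "
from h import *
s=rep()"
```

```text
t 7.72 q [ 0.25  0.9  -1.23  1.49  0.82  1.41  0.77] p [593.9 272.5 202.1] tooly 103.9 tilt [-0.065 -0.025] F [-0.3  0.2 -0.7] g 11.6
[-0.004 -0.002  0.002  0.    -0.001 -0.001 -0.011]
t 7.97 q [ 0.29  0.85 -1.27  1.55  0.78  1.41  0.75] p [565.3 265.6 224.1] tooly 103.8 tilt [-0.066 -0.025] F [-0.6  0.7 -0.7] g 11.8
t 8.22 q [ 0.28  0.82 -1.23  1.55  0.74  1.39  0.53] p [566.3 265.7 225.1] tooly 89.5 tilt [-0.063 -0.025] F [-0.5 -0.3 -0.5] g 11.7
```

```bash
python3 - <<'E'
from h import *
f=grab_frame("wrist"); w=cv2.imread("pics/w3.png")
z=np.array([-.0625,-.023,-1]); z/=np.linalg.norm(z); a=np.radians(104.3); y=np.array([np.cos(a),np.sin(a),0]); y-=z*(y@z); y/=np.linalg.norm(y)
M=np.c_[np.cross(y,z),y,z]; s=dict(tool_pos=np.array([594.75,273.1,204.2]),ee_rot=R.from_matrix(M).as_rotvec())
b=w[110:205,280:375]; big=cv2.resize(b,(570,570),interpolation=cv2.INTER_CUBIC); 
g=cv2.cvtColor(b,cv2.COLOR_BGR2GRAY)
print(g[45,10:85:2]); 
# bright insert face
m=(g>165).astype(np.uint8); c=max(cv2.findContours(m,0,2)[0],key=cv2.contourArea); h=cv2.convexHull(c); e=cv2.fitEllipse(h); print('insert',e, onz(f,e[0][0]+280,e[0][1]+110,72,s).round(1), 'area',cv2.contourArea(h))
# mouth hole: dark within insert
q=np.zeros_like(g); cv2.fillPoly(q,[h],1); q=cv2.erode(q,np.ones((7,7)))
for th in(150,90):
    m=((g<th)&(q>0)).astype(np.uint8); 
    for c in cv2.findContours(m,0,2)[0]:
        if cv2.contourArea(c)>25:
            r=cv2.minAreaRect(c); bp=cv2.boxPoints(r)+[280,110]; zz=72 if th==150 else 62
            P=np.array([onz(f,*p,zz,s) for p in bp]); print(th,r,P.mean(0).round(1),'corners',P[:,:2].round(1).tolist())
for u,v in((328,196),(292,178)): print('mark',onz(f,u,v,60,s).round(1))
cv2.imwrite("pics/w3c.png",big)
f=grab_frame("top"); cv2.imwrite("pics/t3.png",f["color"])
E
```

```text
[166 135 127 110 188 201 114 203 204 203 205 205 205 152 144 144  91  85
  87  82 160 183 184 191 204 203 204 206 205 204 192 205 130 125 132 160
 173 172]Traceback (most recent call last):
  File "<stdin>", line 9, in <module>
cv2.error: OpenCV(4.12.0) /io/opencv/modules/imgproc/src/shapedescr.cpp:361: error: (-201:Incorrect size of input array) There should be at least 5 points to fit the ellipse in function 'fitEllipseNoDirect'
```

```bash
python3 - <<'E'
from h import *
f=grab_frame("wrist"); w=cv2.imread("pics/w3.png")
z=np.array([-.0625,-.023,-1]); z/=np.linalg.norm(z); a=np.radians(104.3); y=np.array([np.cos(a),np.sin(a),0]); y-=z*(y@z); y/=np.linalg.norm(y)
M=np.c_[np.cross(y,z),y,z]; s=dict(tool_pos=np.array([594.75,273.1,204.2]),ee_rot=R.from_matrix(M).as_rotvec())
b=w[110:205,280:375]; cv2.imwrite("pics/w3c.png",cv2.resize(b,(570,570),interpolation=cv2.INTER_CUBIC))
g=cv2.cvtColor(b,cv2.COLOR_BGR2GRAY)
m=cv2.morphologyEx((g>185).astype(np.uint8),cv2.MORPH_OPEN,np.ones((3,3))); c=max(cv2.findContours(m,0,2)[0],key=cv2.contourArea); h=cv2.convexHull(c); e=cv2.fitEllipse(h); print('insert',e, onz(f,e[0][0]+280,e[0][1]+110,72,s).round(1))
m=(g<110).astype(np.uint8)
for c in cv2.findContours(m,0,2)[0]:
    if 25<cv2.contourArea(c)<600:
        r=cv2.minAreaRect(c); P=np.array([onz(f,*p,62,s) for p in cv2.boxPoints(r)+[280,110]]); print(r,P.mean(0).round(1),P[:,:2].round(1).tolist())
for u,v in((328,196),(292,178)): print('mark',onz(f,u,v,60,s).round(1))
E
```

```text
insert ((45.56056213378906, 45.59068298339844), (55.402137756347656, 55.574771881103516), 123.00408935546875) [552.4 267.   72. ]
((45.5, 45.0), (16.0, 7.0), 90.0) [552.5 267.1  62. ] [[546.0, 262.1], [544.4, 268.4], [559.0, 272.2], [560.6, 265.8]]
mark [590.1 279.4  60. ]
mark [581.8 241.7  60. ]
```

View pics/w3c.png

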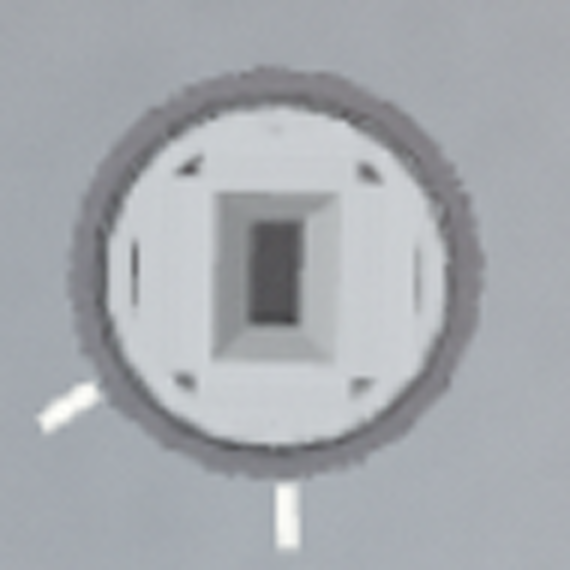

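The slot centre comes out at (552.4,267.0) with the slot at 14.2°, and the off mark is at 18.2°, so the switch starts about 0.07 rad clockwise. I'll align above it.

```bash
python3 -m jog '[{"tx":0,"ty":0,"tz":0.015,"twist":-0.1,"claw":-1},{"tx":0,"ty":0,"tz":0.02,"twist":-0.1,"claw":-1},{"tx":0,"ty":0,"tz":0.02,"twist":-0.058,"claw":-1},{"tx":0,"ty":0,"tz":0.01,"twist":0,"claw":-1},{"tx":0,"ty":0,"tz":0,"twist":0,"claw":-1}]'  >/dev/null; python3 - <<'E'
from h import *
s=rep(556.5,268.6,104.3)
f=grab_frame("side"); cv2.imwrite("pics/s4.png",cv2.resize(f["color"][180:330,130:330],(800,600),interpolation=cv2.INTER_CUBIC))
M=R.from_rotvec(s['ee_rot']).as_matrix(); T=np.linalg.inv(f["pose"]); fl=200/np.tan(np.radians(f["vfov"])/2)
def pr(P): c=(T@[*P,1])[:3]; u=np.array([f["cx"]+fl*c[0]/c[2],f["cy"]+fl*c[1]/c[2]]); return u.round(1),((u-[130,180])*4).round(0)
print('tip pred',pr(s['tool_pos']+M@[0,0,63]),pr(s['tool_pos']+M@[7,0,63]),pr(s['tool_pos']+M@[-7,0,63]),'slot',pr([552.4,267,72]))
E
```

```text
t 8.73 q [ 0.28  0.92 -1.23  1.62  0.85  1.32  0.75] p [564.6 264.8 158.9] tooly 106.1 tilt [-0.06  -0.024] F [ 0.2 -0.3  0.1] g 11.9
tx,ty mm [6.7 5.9]
twist rad 0.031
tip pred (array([207.2, 264.4]), array([309., 337.])) (array([210.6, 265.6]), array([322., 342.])) (array([203.8, 263.1]), array([295., 332.])) slot (array([210.2, 278.8]), array([321., 395.]))
```

View pics/s4.png

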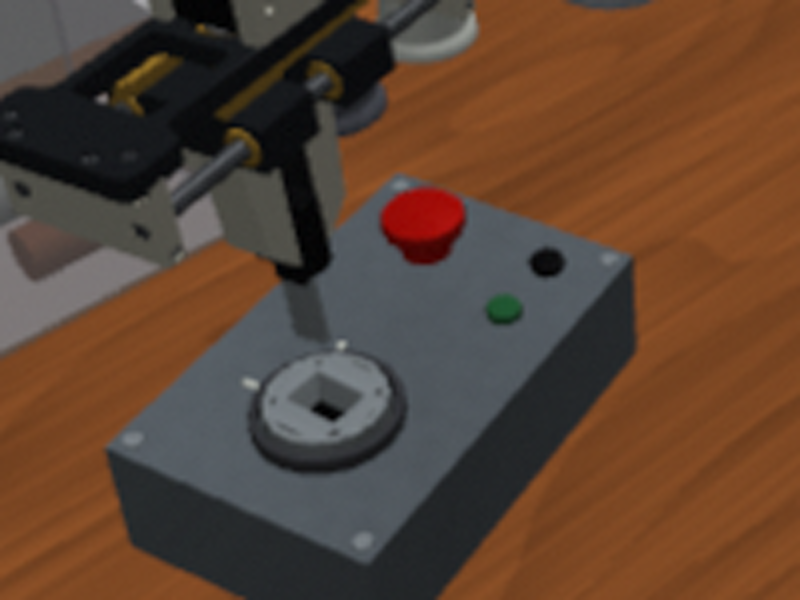

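The tip and the slot both sit where predicted, within about 1 mm. I'll align and start the insertion.

```bash
python3 -m jog '[{"tx":0.007,"ty":0.006,"tz":0,"twist":0.031,"claw":-1},{"tx":0,"ty":0,"tz":0.01,"twist":0,"claw":-1},{"tx":0,"ty":0,"tz":0,"twist":0,"claw":-1}]'  >/dev/null; python3 - <<'E'
from h import *
s=rep(556.2,268.5,104.3)
E
```

```text
t 9.03 q [ 0.27  0.91 -1.22  1.64  0.85  1.3   0.7 ] p [557.4 269.2 151.6] tooly 104.1 tilt [-0.057 -0.022] F [ 0.8 -0.9 -1.5] g 11.8
tx,ty mm [ 1.4 -0.4]
twist rad -0.004
```

```bash
python3 -m jog '[{"tx":0,"ty":0,"tz":0.01,"twist":0,"claw":-1},{"tx":0,"ty":0,"tz":0.01,"twist":0,"claw":-1},{"tx":-0.0005,"ty":0,"tz":0.007,"twist":0,"claw":-1}]'  >/dev/null; python3 -c "
from h import *
s=rep(555,268,104.3)"; python3 -m jog '[{"tx":-0.0005,"ty":0,"tz":0.006,"twist":0,"claw":-1},{"tx":-0.0005,"ty":0,"tz":0.006,"twist":0,"claw":-1}]'  >/dev/null; python3 -c "
from h import *
s=rep(555,268,104.3)"
```

```text
t 9.28 q [ 0.26  0.94 -1.19  1.65  0.88  1.26  0.68] p [557.3 269.8 126. ] tooly 104.1 tilt [-0.055 -0.021] F [-10.2  -1.7  14.5] g 11.8
tx,ty mm [ 2.7 -1.1]
twist rad -0.003
t 9.45 q [ 0.26  0.95 -1.18  1.66  0.89  1.25  0.68] p [555.  269.8 113. ] tooly 104.2 tilt [-0.059 -0.022] F [-1.9 -0.5  0.5] g 11.8
tx,ty mm [ 0.5 -1.8]
twist rad -0.002
```

```bash
python3 -m jog '[{"tx":-0.0003,"ty":0,"tz":0.005,"twist":0,"claw":-1},{"tx":0,"ty":0,"tz":0.004,"twist":0,"claw":-1}]'  >/dev/null; python3 -c "
from h import *
s=rep(555,268,104.3)"; python3 -m jog '[{"tx":0,"ty":0,"tz":0.004,"twist":0,"claw":-1},{"tx":0,"ty":0,"tz":0.004,"twist":0,"claw":-1}]'  >/dev/null; python3 -c "
from h import *
s=rep(555,268,104.3)"
```

```text
t 9.62 q [ 0.25  0.96 -1.18  1.67  0.9   1.24  0.67] p [554.8 270.  104.6] tooly 104.2 tilt [-0.059 -0.022] F [-7.2 -8.7 45.3] g 11.5
tx,ty mm [ 0.3 -2. ]
twist rad -0.001
t 9.78 q [ 0.25  0.96 -1.17  1.67  0.91  1.24  0.67] p [555.1 270.2 104.6] tooly 104.2 tilt [-0.056 -0.026] F [-8.7 -7.9 30.6] g 12.1
tx,ty mm [ 0.6 -2.1]
twist rad -0.002
```

The key is on the floor: TCP z is 104.6 (105 expected), with 30–45 N of contact. Now I'll turn it clockwise.

```bash
python3 -m jog '[{"tx":0,"ty":0,"tz":-0.0005,"twist":0.06,"claw":-1},{"tx":0,"ty":0,"tz":0,"twist":0.1,"claw":-1},{"tx":0,"ty":0,"tz":0,"twist":0.1,"claw":-1},{"tx":0,"ty":0,"tz":0,"twist":0.1,"claw":-1}]'  >/dev/null; python3 -c "
from h import *
s=rep(555,268,36);print(s['wrist_torque'].round(2))"; python3 -m jog '[{"tx":0,"ty":0,"tz":0.001,"twist":0.1,"claw":-1},{"tx":0,"ty":0,"tz":0,"twist":0.1,"claw":-1},{"tx":0,"ty":0,"tz":0,"twist":0.1,"claw":-1},{"tx":0,"ty":0,"tz":0,"twist":0.1,"claw":-1}]'  >/dev/null; python3 -c "
from h import *
s=rep(555,268,36);print(s['wrist_torque'].round(2))"
```

```text
t 10.12 q [ 0.22  0.91 -1.11  1.67  0.85  1.2   0.33] p [554.7 270.1 106.3] tooly 82.9 tilt [-0.056 -0.026] F [-2.2 -0.5  2.7] g 11.5
tx,ty mm [-0.5 -2. ]
twist rad 0.819
[0.08 0.36 0.03]
t 10.45 q [ 0.19  0.86 -1.03  1.67  0.78  1.15 -0.05] p [555.  270.4 105.9] tooly 58.9 tilt [-0.055 -0.026] F [-2.6 -0.8  3.2] g 11.7
tx,ty mm [-1.2 -2.1]
twist rad 0.399
[0.03 0.43 0.08]
```

```bash
python3 -m jog '[{"tx":0,"ty":0,"tz":0.001,"twist":0.1,"claw":-1},{"tx":0,"ty":0,"tz":0,"twist":0.1,"claw":-1},{"tx":0,"ty":0,"tz":0,"twist":0.1,"claw":-1}]'  >/dev/null; python3 -c "
from h import *
s=rep(555,268,36);print(s['wrist_torque'].round(2))"; python3 -m jog '[{"tx":0,"ty":0,"tz":0,"twist":0.08,"claw":-1},{"tx":0,"ty":0,"tz":0,"twist":0.05,"claw":-1}]'  >/dev/null; python3 -c "
from h import *
s=rep(555,268,36);print(s['wrist_torque'].round(2))"
```

```text
t 10.7 q [ 0.16  0.83 -0.97  1.67  0.73  1.12 -0.33] p [555.2 270.6 105.6] tooly 40.8 tilt [-0.055 -0.026] F [-1.5 -1.   1.7] g 11.7
tx,ty mm [-1.8 -1.9]
twist rad 0.084
[ 0.05  0.32 -0.  ]
t 10.87 q [ 0.14  0.82 -0.95  1.67  0.71  1.11 -0.45] p [555.3 270.7 105.5] tooly 32.9 tilt [-0.054 -0.026] F [-2.9 -0.8  4.1] g 11.7
tx,ty mm [-2.1 -1.6]
twist rad -0.054
[-0.02  0.41  0.5 ]
```

The torque is rising at 32.9°, so this is the stop. I'll make sure with a little more turn and a downward press.

```bash
python3 -m jog '[{"tx":0,"ty":0,"tz":0,"twist":0.06,"claw":-1},{"tx":0,"ty":0,"tz":0.002,"twist":0.06,"claw":-1}]'  >/dev/null; python3 -c "
from h import *
s=rep(555,268,36);print(s['wrist_torque'].round(2))"; python3 -m jog '[{"tx":0,"ty":0,"tz":0.003,"twist":0.05,"claw":-1},{"tx":0,"ty":0,"tz":0,"twist":0.04,"claw":-1}]'  >/dev/null; python3 -c "
from h import *
s=rep(555,268,36);print(s['wrist_torque'].round(2))"
```

```text
t 11.03 q [ 0.13  0.8  -0.92  1.67  0.69  1.09 -0.56] p [555.3 271.  105.3] tooly 25.9 tilt [-0.052 -0.028] F [-7.9 -6.8 27.8] g 11.4
tx,ty mm [-2.6 -1.5]
twist rad -0.177
[-1.22  1.81  0.84]
t 11.2 q [ 0.11  0.79 -0.9   1.67  0.67  1.09 -0.65] p [554.7 270.9 105.7] tooly 20.7 tilt [-0.051 -0.031] F [ -1.3   0.1 -10.1] g 12.4
tx,ty mm [-2.9 -0.8]
twist rad -0.267
[0.29 0.05 1.03]
```

The torque is 1.0 N m, so it is hard on the stop. I'll ease the hand back slightly within the play, open and retreat.

```bash
python3 -m jog '[{"tx":0,"ty":0,"tz":0,"twist":-0.08,"claw":-1},{"tx":0,"ty":0,"tz":0,"twist":0,"claw":-0.6},{"tx":0,"ty":0,"tz":0,"twist":0,"claw":0},{"tx":0,"ty":0,"tz":0,"twist":0,"claw":0},{"tx":0,"ty":0,"tz":0,"twist":0,"claw":0}]'  >/dev/null; python3 -c "
from h import *
s=rep(555,268,36);print(s['wrist_torque'].round(2))"; python3 -m jog '[{"tx":0,"ty":0,"tz":-0.01,"twist":0,"claw":0},{"tx":0,"ty":0,"tz":-0.02,"twist":0,"claw":0},{"tx":0,"ty":0,"tz":-0.03,"twist":0,"claw":0},{"tx":0,"ty":0,"tz":-0.03,"twist":0,"claw":0},{"tx":-0.02,"ty":0,"tz":-0.03,"twist":0,"claw":0},{"tx":-0.03,"ty":0,"tz":-0.01,"twist":0,"claw":0},{"tx":-0.02,"ty":0,"tz":0,"twist":0,"claw":0},{"tx":0,"ty":0,"tz":0,"twist":0,"claw":0}]'  >/dev/null; python3 - <<'E'
from h import *
rep()
s=grab_frame("side")["color"]; w=grab_frame("wrist")["color"]
a=cv2.resize(s[180:330,130:330],(533,400),interpolation=cv2.INTER_CUBIC)
cv2.imwrite("pics/e1.png",np.hstack([a,w[:,190:457]])); cv2.imwrite("pics/w5.png",w)
E
```

```text
t 11.62 q [ 0.12  0.8  -0.91  1.67  0.69  1.09 -0.58] p [556.3 270.5 104.6] tooly 25.2 tilt [-0.047 -0.032] F [-0.3 -0.1 -0.1] g 33.7
tx,ty mm [-1.7 -2.2]
twist rad -0.189
[ 0.06 -0.21 -0.01]
t 12.28 q [ 0.27  0.67 -1.01  1.54  0.57  1.32 -0.38] p [593.3 212.3 244.9] tooly 25.1 tilt [-0.046 -0.029] F [ 0.6 -1.1 -0. ] g 45.7
```

View pics/e1.png

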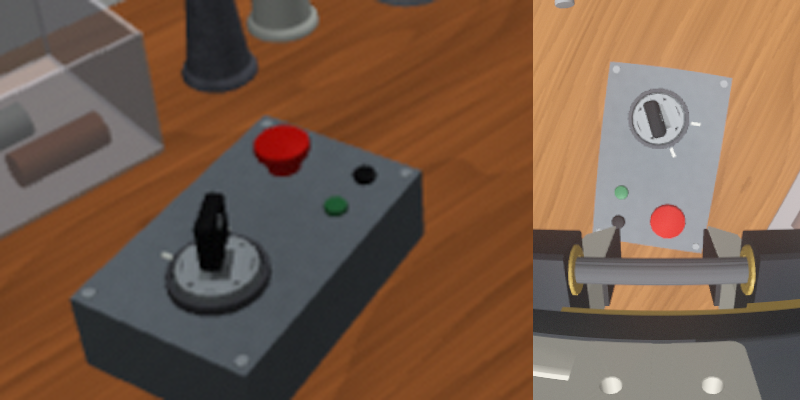

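```bash
python3 - <<'E'
from h import *
s=state(); f=grab_frame("wrist"); w=f["color"]; g=cv2.cvtColor(w,cv2.COLOR_BGR2GRAY)
sd=grab_frame("side"); 
a=cv2.resize(w[80:155,310:385],(600,600),interpolation=cv2.INTER_CUBIC)
b=cv2.resize(sd["color"][245:305,188:208+0],(200,600),interpolation=cv2.INTER_CUBIC)
cv2.imwrite("pics/e2.png",np.hstack([a,b]))
T=np.linalg.inv(sd["pose"]); fl=200/np.tan(np.radians(sd["vfov"])/2)
for z in(118,100,82,72): c=(T@[552.4,267,z,1])[:3]; print(z,sd["cx"]+fl*c[0]/c[2],sd["cy"]+fl*c[1]/c[2])
h=cv2.cvtColor(sd["color"],cv2.COLOR_BGR2GRAY)[240:300,190:235]; m=(h<32).astype(np.uint8); c=max(cv2.findContours(m,0,2)[0],key=cv2.contourArea); print('grip bbox',np.add(cv2.boundingRect(c),[190,240,0,0]))
# insert flats/world frame: radial pic rectified to world xy at z=72, north-up
uv=[]
M=R.from_rotvec(s["ee_rot"]).as_matrix(); W=np.eye(4);W[:3,:3]=M;W[:3,3]=s["tool_pos"]; Ti=np.linalg.inv(W@f["tool_from_camera"]); fw=200/np.tan(np.radians(f["vfov"])/2)
for ang in (18.2,14.2,-41.8):
    r=np.radians(ang); q=[]
    for d in(0,30):
        c=(Ti@[552.4+d*np.cos(r),267+d*np.sin(r),72,1])[:3]; k=np.hypot(*c[:2]); t=np.arctan2(k,c[2]); q.append([((f["cx"]+c[0]/k*t*fw)-310)*8,((f["cy"]+c[1]/k*t*fw)-80)*8])
    print(ang,np.round(q))
E
```

```text
118 206.61703410910843 257.9350935764551
100 208.05315690268498 266.2755416787125
82 209.45017432228804 274.3888808292814
72 210.20998123551738 278.8015467627727
grip bbox [203 253  13  29]
18.2 [[ 46. 327.]
 [282. 358.]]
14.2 [[ 46. 327.]
 [279. 374.]]
-41.8 [[ 46. 327.]
 [137. 543.]]
```

View pics/e2.png

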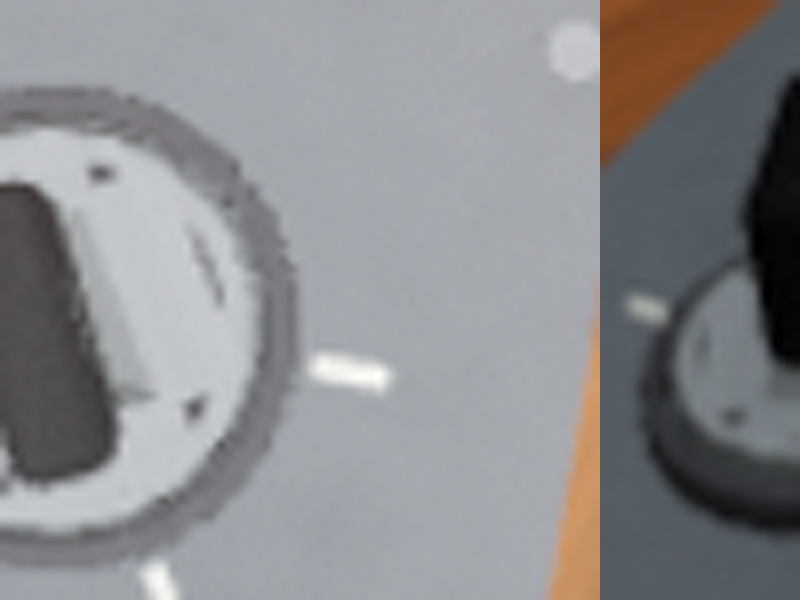

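The insert's slot edge and screw flats (68–69° in the image) line up with the on mark (66–67°), so the switch is at the stop. One more numeric check of the key's height.

```bash
python3 - <<'E'
from h import *
sd=grab_frame("side"); T=np.linalg.inv(sd["pose"]); fl=200/np.tan(np.radians(sd["vfov"])/2)
r=np.radians(-42); X=np.array([np.cos(r),np.sin(r)]);Y=np.array([-X[1],X[0]])
for up in(0,3,6):
    q=[]
    for a in(-17,17):
        for b in(-6,6):
            for z in(82+up,118+up):
                p=np.array([552.4,267])+a*X+b*Y; c=(T@[*p,z,1])[:3]; q.append([sd["cx"]+fl*c[0]/c[2],sd["cy"]+fl*c[1]/c[2]])
    q=np.array(q); print(up,'u',q[:,0].min(),q[:,0].max(),'v',q[:,1].min(),q[:,1].max())
h=cv2.cvtColor(sd["color"],cv2.COLOR_BGR2GRAY)
for th in(32,45,55):
    m=np.zeros_like(h); m[240:300,195:225]=(h[240:300,195:225]<th); n,l,st,c=cv2.connectedComponentsWithStats(m); i=1+st[1:,4].argmax(); print(th,st[i])
print(h[248:290:1,209])
E
```

```text
0 u 201.2969133940972 214.38857100647243 v 250.54170272294354 282.1528693353165
3 u 201.03634545402454 214.17351367049247 v 249.13776275086954 280.8093175642105
6 u 200.77453292142775 213.95749339059623 v 247.72736292801815 279.45952716232625
32 [203 253  13  29 266]
45 [203 252  13  30 299]
55 [203 252  14  31 315]
[ 88  88  89  75  40  14  13  13  12  14  13  15  16  16  15  13  12  10
   8   5   4   5   4   6   5   5   6   6   5   6   5   5   5  21  54  68
  79 110 124 126 116 118]
```

The height agrees with the key fully seated: rows 252–282 observed, 250.5–282.2 predicted with rounded corners. Handing in.

```bash
python3 -c "
from h import *
rep(); print(hand_in())"
```

```text
t 12.53 q [ 0.26  0.67 -1.01  1.54  0.57  1.31 -0.38] p [588.7 217.9 242.9] tooly 25.7 tilt [-0.051 -0.028] F [ 0.  1. -0.] g 45.9
the job is handed in; nothing more can be done
None
```

The key with the plain rectangular grip is standing in the switch, pushed fully down and turned clockwise to the stop. I let go and handed the job in at about 12.5 s; `hand_in()` reports no verdict.

I took the key from the middle pocket of the rest and lowered it until it met the slot floor. That was at TCP z 104.6 mm (105 expected), with 30–45 N of contact. I then turned it until the torque reached 1.0 N m against the stop, opened the gripper and backed away.

**Last checks:**
- **Switch angle:** in the wrist view, the slot edge and insert flats lie at 68–69° in the picture. The on mark is at 66–67°, so they agree within reading error.
- **Key height:** in the side view, the grip spans rows 252–282, against 250.5–282.2 predicted for a fully seated key.
- **Clearance:** the hand was clear of the key and the force read about 1 N or less.

**Off nominal:**
- The tool had drifted to about 3.5° of tilt while carrying the key, which the slot's play absorbed.
- The hand turned about 12° past the planned angle, and the key may have slipped slightly in the pads at the stop.

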